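# Set the illuminator's mirror leg and hold it clamped

### The job

Ready the microscope illuminator. First push its open filter drawer fully home until it seats. Then take the sliding mirror leg by its upright fin, draw it out until its pointer is level with the index mark and, still holding it at the mark, press the raised forked cam lever down flat. The leg's spring pulls it back even with the lever shut until a colleague tightens the screw, so finish holding the leg by the fin at the mark, lever down; do not let go, and leave the bottle, the beaker and the slide box where they stand.

Things in the scene. Friction and masses are not known exactly. Their poses are not given: they have to be found in the camera images.
- illuminator: Fixed lamp. Origin on the work surface; x away from the robot, y along the leg's axis towards the lamp house, z up. Base plate 160 x 460 x 12 mm high, y -275 to 185 mm. Grey lamp house 130 (x) x 110 (y) mm centred at y +120 mm, 110 mm high, drawer in its face towards the robot. A level tube 28 mm thick (collar 36 mm, top at 58 mm) leaves the house to y -36 mm; the leg slides in it along -y.
- drawer (a joint): Filter drawer: metres it stands open, 0 = fully home, at most 0.055; pushed along the illuminator's +x to close. Sliding friction about 1 N; over the last 10 mm a sprung ball detent first resists with about 5 N, then draws it in.
- drawer_front (a point): Middle of the outer face of the drawer's black front, a flat plate 80 mm wide (illuminator y) and 46 mm high, its middle 78 mm above the surface; moves with the drawer. No handle: it is pushed.
- leg (a joint): How far the leg is drawn out, m: 0 = fully in (start), at most 0.12; grows along the illuminator's -y. A spring always pulls it in with 4 to 6 N (plus about 1 N friction), also when the lever is shut.
- fin (a point): Upright aluminium grip fin on the leg's grey head: 30 mm along illuminator x, 14 mm thick along y (pinch it this way), 65 mm high. Origin: middle of its foot, 54 mm above the surface, top at 119 mm; axes as the illuminator. The head is 85 x 64 mm (x, y), top at 55 mm. A round 42 mm mirror, top at 60 mm, sits 82 mm beyond the fin (illuminator -y).
- leg_pointer (a point): Tip of the flat steel pointer on the robot side of the head, 23 mm above the surface, level with the middle of the fin (62 mm from it along illuminator -x). The leg is at length when this point and the mark have the same place along illuminator y.
- mark: Index mark: a black T-shaped clip (26 mm bar 5 mm wide along illuminator x, 26 mm cross piece on the robot side) lying on the aluminium scale strip of the base plate, fixed, 14 mm above the surface. Origin: middle of its bar; axes as the illuminator. It stands where the leg must be drawn out 40 to 95 mm.
- lever (a joint): Cam lever, rad: 0 = shut (flat on the head), about 0.45 = fully raised; starts raised 0.40 to 0.45. Fork hinged on a line along illuminator y, 40 mm from the fin's middle at illuminator +x, 60 mm above the surface; it rides on the leg. Stays where left; about 5 N down on the prongs beside the fin shuts it.
- lever_tip (a point): Middle between the free ends of the fork's two prongs, upper side, on the robot side of the fin, 70 mm from the hinge. The prongs, each 21 mm wide, run 11 to 32 mm either side of the fin's mid plane, under fingers that straddle the fin. Their tops are 65 mm above the surface when shut; raised, the free ends stand 95 mm above it.
- sample_bottle: Loose clear bottle, 64 mm across, about 130 mm high, origin under its foot. Leave alone.
- beaker: Loose glass beaker, 72 mm across, 85 mm high, origin under its foot. Leave alone.
- slide_box: Loose wooden box 90 x 60 x 30 mm, origin under its foot. Leave alone.

How it is judged (in metres and radians):
On the way, in this order (a step that is already met when the one before it is completed fails the run):
1. the filter drawer is home on its detent (value of joint drawer below 0.003 m), for 0.2 s.
2. the leg is held at the mark with the lever still up (y of leg_pointer in the frame of mark between -0.006 and 0.006 m and contact force between the fingers and leg_fin above 1 N and value of joint lever above 0.2 rad), for 0.2 s.
3. the lever is pressed shut with the leg still at the mark (value of joint lever below 0.06 rad and y of leg_pointer in the frame of mark between -0.006 and 0.006 m and contact force between the fingers and leg_fin above 1 N), for 0.2 s.
At the end, for the whole second after the job is handed in: Drawer within 3 mm of home; lever within 0.06 rad of shut; pointer within 6 mm of the mark along the leg; the fingers still hold the fin (over 1 N); bottle, beaker and slide box within 20 mm of their places (all of step 3 and value of joint drawer below 0.003 m and distance of each of sample_bottle, beaker, slide_box from where it was at the start of the episode below 0.02 m); the arm keeps its last pose, push and grip.
It fails at once if the lever is shut while the leg is away from the mark (value of joint lever below 0.1 rad and (y of leg_pointer in the frame of mark above 0.015 m or y of leg_pointer in the frame of mark below -0.015 m)).
It fails at once if the bottle, the beaker or the slide box is disturbed (distance of any of sample_bottle, beaker, slide_box from where it was at the start of the episode above 0.03 m).
It also fails if it takes over 45 s, if anything falls off the work surface, if the arm or the gripper's body presses on something with over 40 N, if the wrist force passes 120 N, or if a joint passes its speed limit or range.

### The arm

A 6-joint arm with a two-finger parallel gripper is mounted at the origin on the work surface. World frame = base frame: x ahead of the robot, y to its left, z up, the work surface at z = 0. Lengths are in mm, angles in degrees, forces in N, time in s.
With the tool pointing down it reaches from about 300 to 850 mm from the base axis. Payload 4.2 kg.
Tool frame: the origin (TCP) lies on the centre line of the jaws, within the pads' length; the fingertips stand 14 mm ahead of it and the grasp point (between the pads) lies 5 mm behind it; z points along the fingers, y is the line along which they close (so a half turn about z gives the same grasp; the last joint's range is limited). The gripper opens to 91 mm and grips with 3 to 60 N. Pads are 32 mm wide; open, the fingers measure 118 mm over their backs; the gripper's body (76 mm by 178 mm) begins 60 mm behind the grasp point.
Start: joints at [67.781, 18.312, 89.639, -0, 72.044, -1.146], TCP at [206.752, 536.559, 227.976] pointing down, gripper open.
Joint ranges: [-177.97, 177.97], [-48.28, 115.42], [12.27, 149.76], [-77.06, 257.06], [2.81, 150.46], [-146.56, 146.56]. Speed limits (degrees/s): [147.25, 147.25, 180, 180, 180, 180].

### API

Orientations are given as [roll, pitch, yaw] about the fixed x, y, z axes, in that order (R = Rz(yaw) Ry(pitch) Rx(roll)).
In Python, from workcell import env gives the robot as it stands.
- The arm moves only by the tool arm_command, never from a script. Its argument "motion" is a list of rows, each an object with "offset": the shift along the tool's x, y, z in m, a list of three; "spin": the turn about the tool's z in rad. In form: [{"offset": [tx, ty, tz], "spin": spin}, ...]. A call has 1 to 5 rows; each row shifts and turns the commanded pose from where the row before left it, along the tool's axes as they then stand; what a row does not reach is not made up. A row lasts 1/8 s, in which the tool goes at most 62.5 mm and 10.7 degrees, less where a joint would pass 70% of its speed; a pose out of reach is approached as far as the arm can. A call with a gripper value outside its range is refused whole. "jaw" is the finger opening in m, from 0 to 0.0912, set as the call begins (left out, the last holds). The fingers move at their own pace and stop on an object; "newtons" is the grip in N (left out, the last holds). Time passes only in rows, so rows that do not move let the fingers close. It gives the time, the measured TCP pose, the force, the opening and the grip force at its end, in the units of the state.
- env.state(): the state, without advancing time (a new reading comes with each control period).
- env.grab_frame(name): name is "scene" or "top"; returns (picture, depth): 480x640x3 uint8, blue, green, red; 480x640 float32, mm along the optical axis (not along the pixel's ray), 0 where there is no reading.
- env.camera_model(name): a dict with "fx", "fy", "cx", "cy" (pixels), "eye" and "rotation" of the camera in the world. Camera axes: x right, y down, z forward; pixel columns grow to the right and rows downward; lengths in mm; the calibration is good to about 2 mm. A picture is of the moment at which its call begins. camera_model takes no time and is no camera call.
- env.job_done(): hands the job in; it is judged then, once.
Trained networks look in the newest picture that a camera, given by its name, has taken for a name from the list of things; names that differ only in an ending like _2 or _b are one class to them, and where a whole thing is asked for, a point or a joint stands for the part that bears it (a point fixed in the world has none). Each returns a list of dicts, best first, with "score" (0 to 1); they miss things now and then, are a little off and sometimes report something else, mostly with a low value. They report only what shows in the picture. A call takes as long as a camera call.
- env.boxes_of(camera, target): "bbox" ([left, top, right, bottom] in pixels, round what is visible of it).
- env.pinpoint(camera, target): "location" ([column, row] in pixels: a listed point, or the origin of a listed thing).
The state is a dict: "time_s": time; "qpos": joint angles; "qvel": joint speeds; "effort": joint torques, N m; "ee_pos": TCP position; "ee_rot": TCP orientation; "force": force on the tool from outside, world axes, zero at the start; "torque": the same for the moment, N m; "gripper_width": finger opening in mm; "gripper_force": force on a finger pad.
Only numpy, scipy, OpenCV 4.12 (cv2) and the standard library are available. Lean on these libraries where they do the work, as an engineer would, in place of code of your own. Each camera call takes 0.05 s, during which the arm holds its last target. There are 200 camera calls.

## Working session

There is one attempt and no reset: what is moved stays moved. The work goes in short steps, Python scripts to look and compute and a tool call to move; the robot and the scene stay as the last step left them, time stands still between calls to the robot, and variables do not carry over. Pictures are saved under pics/ and viewed, at most 10 in all, crops included, and the job is handed in when it is done.

Besides the shell and the picture viewer there is one more tool, called as a command line: name --argument value ..., lists and objects as JSON in quotes. arm_command: Moves the arm, as the interface text tells. Its arguments: {"type":"object","properties":{"motion":{"type":"array"},"jaw":{"type":"number"},"newtons":{"type":"number"}},"required":["motion"]}

```bash
mkdir -p pics; cat > h.py <<'E'
import numpy as np, cv2
from workcell import env
def ray(c,px):
    m=env.camera_model(c); R=np.array(m["rotation"],float).reshape(3,3)
    d=R@np.array([(px[0]-m["cx"])/m["fx"],(px[1]-m["cy"])/m["fy"],1.]); return np.array(m["eye"],float),d
def at_z(c,px,z):
    e,d=ray(c,px); return e+d*(z-e[2])/d[2]
def at_depth(c,px,dep):
    u,v=int(round(px[0])),int(round(px[1])); p=dep[max(v-2,0):v+3,max(u-2,0):u+3]; p=p[p>0]
    e,d=ray(c,px); return e+d*np.median(p) if len(p) else None
def tri(a,b):
    (e1,d1),(e2,d2)=a,b; d1=d1/np.linalg.norm(d1); d2=d2/np.linalg.norm(d2)
    s=np.linalg.lstsq(np.c_[d1,-d2],e2-e1,rcond=None)[0]
    p,q=e1+s[0]*d1,e2+s[1]*d2; return (p+q)/2,np.linalg.norm(p-q)
E
python3 - <<'E'
from h import *
np.set_printoptions(precision=1,suppress=True)
im={}
for c in("scene","top"):
    im[c]=env.grab_frame(c); cv2.imwrite(f"pics/{c}0.png",im[c][0]); print(c,env.camera_model(c)["eye"])
for t in["illuminator","drawer_front","fin","leg_pointer","mark","lever_tip","sample_bottle","beaker","slide_box"]:
    r={}
    for c in im:
        o=env.pinpoint(c,t)
        for k in o[:2]: print(t,c,round(k["score"],2),np.array(k["location"]),at_depth(c,k["location"],im[c][1]))
        if o: r[c]=ray(c,o[0]["location"])
    if len(r)==2: print("   tri",*tri(r["scene"],r["top"]))
s=env.state();print(s)
E
```

```text
scene [1141.6 -448.4  975.8]
top [ 340.   -19.1 1024.9]Traceback (most recent call last):
  File "<stdin>", line 10, in <module>
  File "h.py", line 10, in at_depth
    e,d=ray(c,px); return e+d*np.median(p) if len(p) else None
        ~~~^^^^^^
  File "h.py", line 4, in ray
    m=env.camera_model(c); R=np.array(m["rotation"],float).reshape(3,3)
                             ~~~~~~~~~~~~~~~~~~~~~~~~~~~~~~~~~~~~~^^^^^
ValueError: cannot reshape array of size 3 into shape (3,3)
```

```bash
sed -i 's/R=np.array(m\["rotation"\],float).reshape(3,3)/R=Rotation.from_euler("xyz",m["rotation"],degrees=True).as_matrix()/; 1a from scipy.spatial.transform import Rotation' h.py
cat > look.py <<'E'
from h import *
import sys
np.set_printoptions(precision=1,suppress=True)
def look(ts,tag=None):
    im={}
    for c in("scene","top"):
        im[c]=env.grab_frame(c)
        if tag: cv2.imwrite(f"pics/{c}{tag}.png",im[c][0])
    for t in ts:
        r={}
        for c in im:
            o=env.pinpoint(c,t)
            for k in o[:2]: print(t,c,round(k["score"],2),np.array(k["location"]),at_depth(c,k["location"],im[c][1]))
            if o: r[c]=ray(c,o[0]["location"])
        if len(r)==2: print("   tri",*tri(r["scene"],r["top"]))
    return im
E
python3 - <<'E'
from look import *
print([env.camera_model(c) for c in("scene","top")])
look(["illuminator","drawer_front","fin","leg_pointer","mark","lever_tip","sample_bottle","beaker","slide_box"],"1")
s=env.state();print(s)
E
```

```text
[{'fx': 540.3520330122013, 'fy': 540.3520330122013, 'cx': 322.4991517982085, 'cy': 233.2271008442792, 'eye': array([1141.6, -448.4,  975.8]), 'rotation': array([-141. ,    0.9,   53.9])}, {'fx': 470.48710151361473, 'fy': 470.48710151361473, 'cx': 315.6570758590384, 'cy': 236.77686022049025, 'eye': array([ 340. ,  -19.1, 1024.9]), 'rotation': array([-168.8,    0.1,  -91.4])}]
illuminator scene 0.75 [335.7 255.2] [585.8 -26.7  38.9]
illuminator top 0.95 [307.7 227.7] [552.7  -5.7  49.2]
   tri [562.7  -6.7  -1.4] 4.005830976977174
drawer_front scene 0.82 [336.8 176.2] [440.8  85.4  95.6]
drawer_front top 0.91 [263.8 284.1] [432.4  84.6  79.7]
drawer_front top 0.45 [364.9 248.6] [ 509.9 -128.3   18.2]
   tri [433.4  86.8  87.8] 6.9699737281623
fin scene 0.66 [315.7 261.4] [593.6 -84.3  72.1]
fin scene 0.26 [334.7 256.3] [604.1 -43.2  67.9]
fin top 0.73 [342.7 212.5] [566.9 -76.7 117.7]
   tri [583.1 -79.3  56. ] 3.1800790165780253
leg_pointer scene 0.61 [295.9 252.1] [ 561.7 -110.9   91.2]
leg_pointer scene 0.24 [306.  243.3] [563.3 -86.1 103.2]
leg_pointer top 0.81 [345.8 245.6] [518.4
[... 526 characters left out ...]
.8]
   tri [406.  382.4  -6.1] 3.130595541851774
beaker scene 0.96 [136.5 332.2] [ 506.4 -451.4   44.5]
beaker top 0.86 [510.9 264.5] [ 459.8 -416.4   77.1]
   tri [ 470.6 -451.8   -7.9] 0.4531506726994099
slide_box top 0.93 [134.  226.8] [568.5 370.8  29.8]
slide_box top 0.36 [307.1 226.9] [554.3  -4.4  49.9]
{'time_s': 1.15, 'qpos': array([67.8, 18.3, 89.6, -0. , 72. , -1.1]), 'qvel': array([ 0. ,  0. , -0.1,  0.1, -0. ,  0.1]), 'effort': array([  0. , -41.2, -23.2,   0.1,   0. ,   0. ]), 'ee_pos': array([206.8, 536.6, 228. ]), 'ee_rot': array([180. ,   0. , 158.9]), 'force': array([0.9, 0.2, 0.4]), 'torque': array([ 0., -0.,  0.]), 'gripper_force': 0.0, 'gripper_width': 91.12725985033276}
```

View pics/scene0.png

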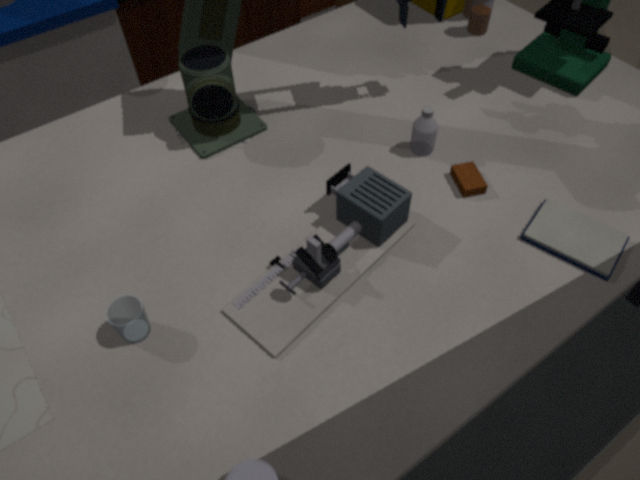

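View pics/top1.png

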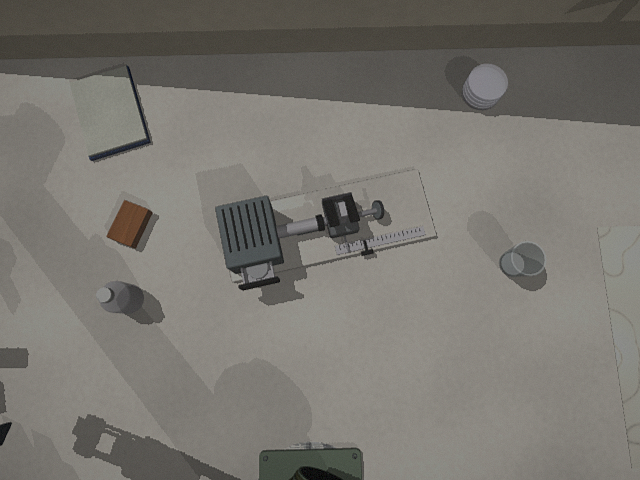

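The scene view shows the illuminator at mid-picture: drawer open at (340,180), fin about (315,250), mark clip near (277,265). The bottle and box stand behind it at upper right, and the beaker at (128,315). The top view shows the same layout: house (250,235), head (341,213), mark (366,248).

```bash
python3 - <<'E'
from look import *
c="top"; img,dep=env.grab_frame(c)
m=env.camera_model(c);R=Rotation.from_euler("xyz",m["rotation"],degrees=True).as_matrix()
v,u=np.mgrid[:480,:640]; D=np.stack([(u-m["cx"])/m["fx"],(v-m["cy"])/m["fy"],np.ones_like(u)],-1)*dep[...,None]
P=D@R.T+np.array(m["eye"]); P[dep==0]=-999
box=(P[...,0]>350)&(P[...,0]<750)&(P[...,1]>-330)&(P[...,1]<230)
for lo,hi in((7,18),(100,118)):
    k=(box&(P[...,2]>lo)&(P[...,2]<hi)).astype(np.uint8)
    if lo>50: k=cv2.morphologyEx(k,cv2.MORPH_OPEN,np.ones((9,9)))
    n,l,st,_=cv2.connectedComponentsWithStats(k); b=1+np.argmax(st[1:,4]); q=P[l==b]
    r=cv2.minAreaRect(q[:,:2].astype(np.float32)); print(lo,len(q),q[:,2].mean(),r,cv2.boxPoints(r).tolist())
t=env.pinpoint("top","mark")[0]; print(at_z("top",t["location"],14)); 
print("pt",at_z("top",env.pinpoint("top","leg_pointer")[0]["location"],23))
cv2.imwrite("pics/crop.png",cv2.resize(img[150:300,200:450],None,fx=3.2,fy=3.2,interpolation=cv2.INTER_CUBIC))
E
```

```text
7 8378 11.171966812513876 ((575.6111450195312, -94.08424377441406), (167.06044006347656, 365.83685302734375), 11.334733963012695) [[457.7592468261719, 68.84940338134766], [529.6610107421875, -289.85205078125], [693.4630126953125, -257.01788330078125], [621.561279296875, 101.68356323242188]]
100 3335 109.15381405126779 ((536.9366455078125, 114.45002746582031), (130.63522338867188, 109.94157409667969), 11.425554275512695) [[462.0240478515625, 155.39239501953125], [483.8028564453125, 47.629539489746094], [611.8492431640625, 73.50765991210938], [590.0704345703125, 181.2705078125]]
[ 514.4 -130.    14. ]
pt [517.3 -89.8  23. ]
```

View pics/crop.png

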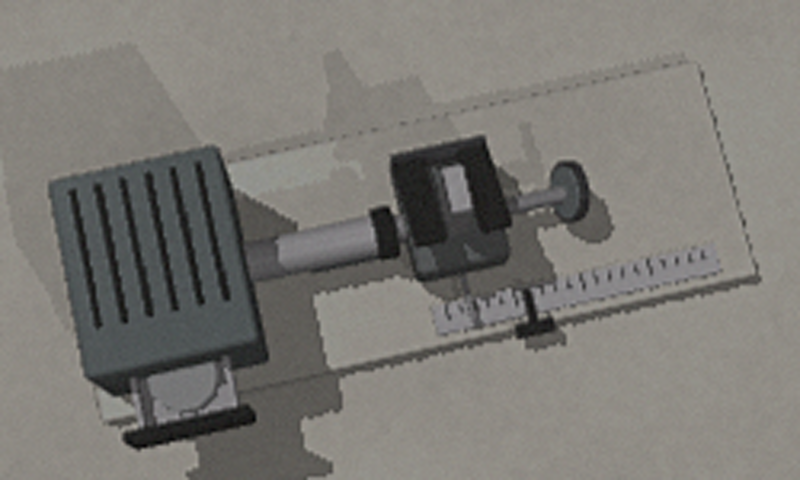

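The crop shows the house's long axis at yaw ≈ 11.4°. The drawer front is at the lower left, the fin is between the prongs at crop (455,185), the pointer is at crop (475,315) and the T clip's bar is at crop (528,305). First I'll turn the tool to match the illuminator.

arm_command --motion '[{"offset": [0,0,0],"spin": -0.142},{"offset": [0,0,0],"spin": -0.142},{"offset": [0,0,0],"spin": -0.142},{"offset": [0,0,0],"spin": -0.141},{"offset": [0,0,0],"spin": 0}]' --jaw 0 --newtons 20

```text
time_s: 1.92
ee_pos: [206.8, 536.6, 228.0]
ee_rot: [180.0, 0.0, -168.7]
force: [0.3, 0.4, -0.0]
gripper_width: 44.2
gripper_force: 0.0
```

arm_command --motion '[{"offset": [-0.01,-0.04,0],"spin": 0},{"offset": [-0.01,-0.05,0],"spin": 0},{"offset": [-0.01,-0.05,0],"spin": 0},{"offset": [-0.01,-0.05,0],"spin": 0},{"offset": [-0.01,-0.05,0],"spin": 0}]'

```text
time_s: 2.55
ee_pos: [303.7, 309.8, 228.2]
ee_rot: [180.0, 0.0, -168.7]
force: [0.7, -0.4, 0.6]
gripper_width: 0.6
gripper_force: 0.0
```

arm_command --motion '[{"offset": [-0.01,-0.05,0],"spin": 0},{"offset": [-0.01,-0.05,0],"spin": 0},{"offset": [-0.01,-0.05,0.02],"spin": 0},{"offset": [-0.002,-0.05,0.03],"spin": 0},{"offset": [0,-0.039,0.03],"spin": 0}]'

```text
time_s: 3.18
ee_pos: [382.6, 81.6, 147.6]
ee_rot: [-180.0, 0.1, -168.8]
force: [0.6, 0.3, -0.3]
gripper_width: 0.3
gripper_force: 0.0
```

arm_command --motion '[{"offset": [0,0,0.035],"spin": 0},{"offset": [0,0,0.03],"spin": 0},{"offset": [0,0,0],"spin": 0}]'

```text
time_s: 3.55
ee_pos: [380.4, 82.8, 81.6]
ee_rot: [180.0, -0.3, -168.7]
force: [-1.6, -1.0, -0.0]
gripper_width: 0.4
gripper_force: 0.0
```

arm_command --motion '[{"offset": [-0.012,0,0],"spin": 0},{"offset": [-0.012,0,0],"spin": 0},{"offset": [-0.012,0,0],"spin": 0},{"offset": [-0.012,0,0],"spin": 0},{"offset": [-0.012,0,0],"spin": 0}]'

```text
time_s: 4.18
ee_pos: [440.6, 95.2, 82.9]
ee_rot: [180.0, -0.1, -168.6]
force: [-3.7, 0.0, 3.1]
gripper_width: 0.4
gripper_force: 1.8
```

```bash
python3 - <<'E'
from look import *
look(["drawer_front"],"2")
i=cv2.imread("pics/top2.png");cv2.imwrite("pics/t2c.png",cv2.resize(i[200:310,190:310],None,fx=4,fy=4))
print(env.state()["ee_pos"],env.state()["force"])
E
```

```text
drawer_front scene 0.72 [418.8 148.8] [433.4 356.2  26.1]
drawer_front scene 0.54 [348.8 182.2] [482.6  87.3 108.9]
drawer_front top 0.54 [512.3 265.2] [ 458.4 -419.6   75.9]
   tri [ 576.8 -120.2  477.4] 421.0263846395174
[441.2  95.2  82.8] [-0.6  0.6 -1. ]
```

View pics/t2c.png

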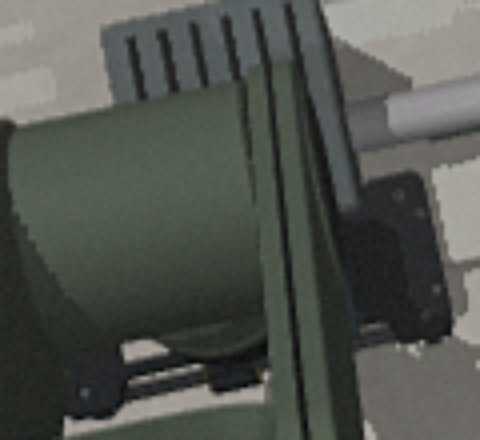

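The arm hides the drawer in this view, so I'll finish the push by watching the force.

arm_command --motion '[{"offset": [-0.004,0,0],"spin": 0},{"offset": [-0.004,0,0],"spin": 0},{"offset": [0,0,0],"spin": 0}]'

```text
time_s: 4.75
ee_pos: [447.0, 96.4, 82.7]
ee_rot: [180.0, -0.2, -168.6]
force: [-4.4, -1.1, 3.8]
gripper_width: 0.5
gripper_force: 2.4
```

arm_command --motion '[{"offset": [-0.004,0,0],"spin": 0},{"offset": [0,0,0],"spin": 0}]'

```text
time_s: 5.0
ee_pos: [447.0, 96.5, 82.3]
ee_rot: [180.0, -0.7, -168.6]
force: [-13.4, -2.7, 9.8]
gripper_width: 0.4
gripper_force: 6.7
```

arm_command --motion '[{"offset": [-0.003,0,0],"spin": 0},{"offset": [0,0,0],"spin": 0}]'

```text
time_s: 5.25
ee_pos: [447.0, 96.5, 82.3]
ee_rot: [180.0, -1.1, -168.6]
force: [-19.0, -4.5, 16.5]
gripper_width: 0.6
gripper_force: 10.1
```

arm_command --motion '[{"offset": [0.03,0,0],"spin": 0},{"offset": [0.03,0,-0.03],"spin": 0},{"offset": [0.01,-0.03,-0.05],"spin": 0},{"offset": [0,-0.05,-0.04],"spin": 0},{"offset": [0,-0.05,-0.03],"spin": 0}]' --jaw 0.06

```text
time_s: 5.88
ee_pos: [413.5, -43.3, 234.4]
ee_rot: [-179.9, 0.3, -168.5]
force: [1.3, 0.4, -0.0]
gripper_width: 47.9
gripper_force: 0.0
```

arm_command --motion '[{"offset": [0,-0.05,0],"spin": 0},{"offset": [0,-0.04,0],"spin": 0},{"offset": [0,-0.01,0],"spin": 0}]'

```text
time_s: 6.25
ee_pos: [432.9, -142.0, 232.1]
ee_rot: [-180.0, 0.1, -168.8]
force: [0.5, 0.7, 0.8]
gripper_width: 59.9
gripper_force: 0.0
```

```bash
python3 - <<'E'
from look import *
look(["drawer_front","fin","mark","leg_pointer"],"3")
i=cv2.imread("pics/top3.png");j=cv2.imread("pics/scene3.png")
cv2.imwrite("pics/t3c.png",np.vstack([cv2.resize(i[180:310,190:390],None,fx=2.3,fy=2.3),cv2.resize(j[140:270,270:470],None,fx=2.3,fy=2.3)]))
E
```

```text
drawer_front scene 0.59 [348.2 183.6] [486.   82.9 110. ]
drawer_front scene 0.39 [277.1 266.8] [ 519.6 -137.    13.8]
drawer_front top 0.81 [259.2 266.6] [466.8  92.7  88.6]
   tri [468.1  94.8  87.3] 4.338703952555023
fin scene 0.87 [314.9 260.9] [593.2 -86.   74.8]
fin scene 0.4 [297.9 252.8] [ 565.4 -108.4   90.8]
mark scene 0.59 [278.3 265.5] [ 519.6 -133.6   15.9]
leg_pointer scene 0.66 [297.1 252.4] [ 563.6 -109.2   90.9]
leg_pointer top 0.76 [346.  247.2] [514.4 -87.5  16.3]
leg_pointer top 0.62 [130.6 303.1] [402.3 356.7  63.2]
   tri [515.4 -84.6  19.3] 6.333849045047078
```

View pics/t3c.png

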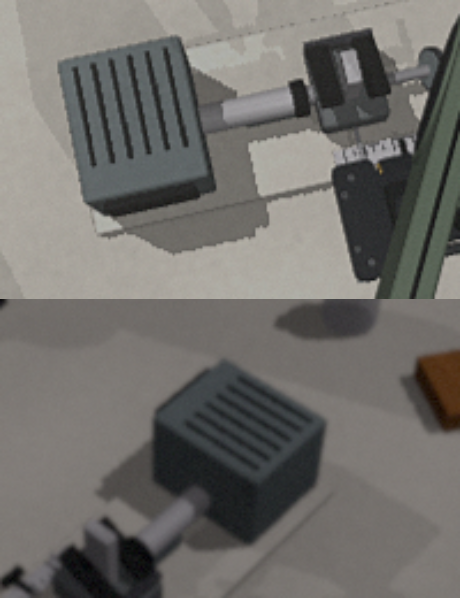

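The drawer front is now flush with the house, so it is home. Next I'll measure the fin from its top face and get the pointer-to-mark distance.

```bash
python3 - <<'E'
from look import *
O=np.array([560.7,-3.2]);t=np.radians(11.4);X=np.array([np.cos(t),np.sin(t)]);Y=np.array([-X[1],X[0]])
ill=lambda p:np.array([(p[:2]-O)@X,(p[:2]-O)@Y,p[2]])
for c in("top","scene"):
    img,dep=env.grab_frame(c)
    m=env.camera_model(c);R=Rotation.from_euler("xyz",m["rotation"],degrees=True).as_matrix()
    v,u=np.mgrid[:480,:640]; P=(np.stack([(u-m["cx"])/m["fx"],(v-m["cy"])/m["fy"],np.ones_like(u)],-1)*dep[...,None])@R.T+np.array(m["eye"])
    Q=np.stack([(P[...,:2]-O)@X,(P[...,:2]-O)@Y,P[...,2]],-1)
    k=(abs(Q[...,0])<45)&(Q[...,1]<-45)&(Q[...,1]>-115)&(Q[...,2]>104)&(Q[...,2]<130)
    q=Q[k]; print(c,"fin top",len(q),q.mean(0),q.min(0),q.max(0),[u[k].mean(),v[k].mean()],u[k].min(),u[k].max(),v[k].min(),v[k].max())
    o=[ill(at_z(c,(u[k].mean(),v[k].mean()),119))]; print(o)
    for n,z in(("mark",14),("leg_pointer",23),("fin",54),("lever_tip",95)):
        for d in env.pinpoint(c,n)[:2]: print(c,n,d["score"],d["location"],ill(at_z(c,d["location"],z)))
for n,p,z in(("mark",(365,245.3),14),("ptr",(348.4,251),23)): print("hand",n,ill(at_z("top",p,z)))
i=cv2.imread("pics/top1.png"); cv2.imwrite("pics/z.png",cv2.resize(i[190:265,315:395],None,fx=7,fy=7,interpolation=cv2.INTER_CUBIC))
E
```

```text
top fin top 115 [ -1.4 -74.2 116.7] [-15.4 -81.5 106.1] [ 14.3 -67.7 121.6] [np.float64(342.2695652173913), np.float64(209.17391304347825)] 338 347 201 217
[array([ -2. , -73.9, 119. ])]
top mark 0.6 [366.0, 249.1] [ -75.5 -115.2   14. ]
top leg_pointer 0.6 [346.5, 246.6] [-62.1 -74.2  23. ]
top fin 0.91 [341.5, 212.9] [  6.  -77.7  54. ]
top lever_tip 0.61 [342.8, 221.3] [-21.1 -71.8  95. ]
scene fin top 134 [  3.7 -78.5 115.3] [-14.1 -84.3 104. ] [ 17.5 -68.9 122.2] [np.float64(313.17164179104475), np.float64(243.21641791044777)] 306 320 236 251
[array([  5.8, -80.5, 119. ])]
scene mark 0.47 [277.1, 265.1] [ -69.9 -119.9   14. ]
scene leg_pointer 0.75 [298.4, 248.5] [-61.8 -60.5  23. ]
scene fin 0.75 [313.4, 257.4] [ -3.9 -72.3  54. ]
scene lever_tip 0.78 [306.4, 244.5] [-15.7 -79.1  95. ]
hand mark [ -66.9 -115.2   14. ]
hand ptr [-72.4 -76.   23. ]
```

View pics/z.png

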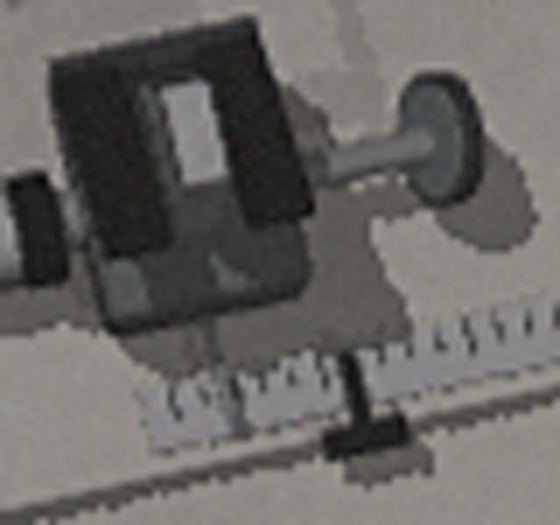

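The zoom shows the pointer's tip at about zoom (220,396) and the mark's bar at (352,380). Both cameras give a draw of about 41 mm. The fin is at illuminator (1, -76.5), which is world (577, -78).

arm_command --motion '[{"offset": [-0.05,0.01,0],"spin": 0},{"offset": [-0.05,0.012,0],"spin": 0},{"offset": [-0.054,0.012,0],"spin": 0},{"offset": [0,0,0.04],"spin": 0},{"offset": [0,0,0.02],"spin": 0}]'

```text
time_s: 7.88
ee_pos: [576.0, -75.6, 169.6]
ee_rot: [179.9, -0.2, -168.5]
force: [0.2, 1.4, 0.1]
gripper_width: 60.3
gripper_force: 0.0
```

arm_command --motion '[{"offset": [0,0,0.04],"spin": 0},{"offset": [0,0,0.02],"spin": 0},{"offset": [0,0,0],"spin": 0}]'

```text
time_s: 8.25
ee_pos: [575.2, -76.1, 110.3]
ee_rot: [179.9, -0.2, -168.6]
force: [0.0, -0.3, -0.4]
gripper_width: 60.1
gripper_force: 0.0
```

arm_command --motion '[{"offset": [0,0,0],"spin": 0},{"offset": [0,0,0],"spin": 0},{"offset": [0,0,0],"spin": 0},{"offset": [0,0,0],"spin": 0},{"offset": [0,0,0],"spin": 0}]' --jaw 0 --newtons 20

```text
time_s: 8.88
ee_pos: [576.7, -77.5, 112.2]
ee_rot: [-179.8, 0.0, -168.5]
force: [0.7, -0.4, 1.7]
gripper_width: 13.6
gripper_force: 20.0
```

arm_command --motion '[{"offset": [0,-0.01,0],"spin": 0},{"offset": [0,-0.01,0],"spin": 0},{"offset": [0,-0.01,0],"spin": 0},{"offset": [0,-0.008,0],"spin": 0},{"offset": [0,-0.003,0],"spin": 0}]'

```text
time_s: 9.5
ee_pos: [584.4, -115.9, 112.2]
ee_rot: [179.9, 0.0, -168.6]
force: [-2.1, 5.8, 3.0]
gripper_width: 14.4
gripper_force: 20.0
```

```bash
python3 - <<'E'
from look import *
O=np.array([560.7,-3.2]);t=np.radians(11.4);X=np.array([np.cos(t),np.sin(t)]);Y=np.array([-X[1],X[0]])
ill=lambda p:np.array([(p[:2]-O)@X,(p[:2]-O)@Y,p[2]])
print(ill(env.state()["ee_pos"]),env.state()["force"],env.state()["gripper_force"])
for c in("top","scene"):
    img,_=env.grab_frame(c); cv2.imwrite(f"pics/{c}5.png",img)
    for n,z in(("mark",14),("leg_pointer",23),("fin",54),("lever_tip",95)):
        for d in env.pinpoint(c,n)[:2]: print(c,n,round(d["score"],2),d["location"],ill(at_z(c,d["location"],z)))
i=cv2.imread("pics/top5.png");j=cv2.imread("pics/scene5.png")
cv2.imwrite("pics/t5c.png",np.vstack([cv2.resize(i[185:265,310:420],None,fx=3.7,fy=3.7,interpolation=cv2.INTER_CUBIC),cv2.resize(j[220:300,250:360],None,fx=3.7,fy=3.7,interpolation=cv2.INTER_CUBIC)]))
E
```

```text
[   0.9 -115.1  112.2] [-2.1  5.8  3. ] 20.010551512241364
scene fin 0.71 [302.0, 271.5] [   3.3 -114.7   54. ]
scene lever_tip 0.85 [290.6, 251.9] [ -26.6 -114.5   95. ]
```

View pics/t5c.png

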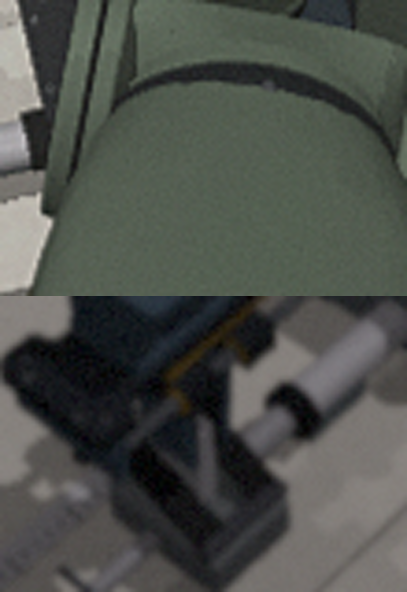

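The scene view shows the leg held by the fin and drawn out, with the lever still raised. The arm hides the mark. It has moved about 39 mm, so I'll add 2 mm and hold.

arm_command --motion '[{"offset": [0,-0.002,0],"spin": 0},{"offset": [0,0,0],"spin": 0},{"offset": [0,0,0],"spin": 0},{"offset": [0,0,0],"spin": 0},{"offset": [0,0,0],"spin": 0}]'

```text
time_s: 10.62
ee_pos: [584.9, -118.2, 112.2]
ee_rot: [180.0, 0.0, -168.6]
force: [-1.1, 2.9, 5.7]
gripper_width: 13.7
gripper_force: 20.0
```

arm_command --motion '[{"offset": [0,0,0],"spin": 0},{"offset": [0,0,0.004],"spin": 0},{"offset": [0,0,0.004],"spin": 0},{"offset": [0,0,0.004],"spin": 0},{"offset": [0,0,0],"spin": 0}]' --newtons 12

```text
time_s: 11.25
ee_pos: [586.7, -118.4, 102.9]
ee_rot: [-179.9, 0.3, -168.6]
force: [-1.5, 4.2, 16.1]
gripper_width: 13.9
gripper_force: 13.8
```

arm_command --motion '[{"offset": [0,0,0.004],"spin": 0},{"offset": [0,0,0.004],"spin": 0},{"offset": [0,0,0.004],"spin": 0},{"offset": [0,0,0.003],"spin": 0},{"offset": [0,0,0],"spin": 0}]'

```text
time_s: 11.88
ee_pos: [587.0, -118.5, 88.6]
ee_rot: [-179.9, 0.4, -168.6]
force: [-2.2, 4.6, 19.0]
gripper_width: 14.0
gripper_force: 14.0
```

arm_command --motion '[{"offset": [0,0,0.003],"spin": 0},{"offset": [0,0,0.003],"spin": 0},{"offset": [0,0,0.002],"spin": 0},{"offset": [0,0,0],"spin": 0}]'

```text
time_s: 12.38
ee_pos: [586.6, -118.6, 80.6]
ee_rot: [-179.9, 0.3, -168.6]
force: [-2.7, 3.8, 22.1]
gripper_width: 14.1
gripper_force: 14.1
```

arm_command --motion '[{"offset": [0,0,0.002],"spin": 0},{"offset": [0,0,0],"spin": 0},{"offset": [0,0,0],"spin": 0}]'

```text
time_s: 12.75
ee_pos: [586.5, -118.6, 78.9]
ee_rot: [-179.9, 0.3, -168.6]
force: [-4.0, 4.7, 23.2]
gripper_width: 14.0
gripper_force: 19.6
```

arm_command --motion '[{"offset": [0,0,0.001],"spin": 0},{"offset": [0,0,0],"spin": 0},{"offset": [0,0,0],"spin": 0}]'

```text
time_s: 13.12
ee_pos: [586.6, -118.7, 78.9]
ee_rot: [-179.9, 0.3, -168.6]
force: [-5.9, 4.7, 27.6]
gripper_width: 14.1
gripper_force: 20.1
```

```bash
python3 - <<'E'
from look import *
O=np.array([560.7,-3.2]);t=np.radians(11.4);X=np.array([np.cos(t),np.sin(t)]);Y=np.array([-X[1],X[0]])
ill=lambda p:np.array([(p[:2]-O)@X,(p[:2]-O)@Y,p[2]])
s=env.state();print(ill(s["ee_pos"]),s["force"],s["gripper_force"])
for c in("top","scene"):
    img,_=env.grab_frame(c); cv2.imwrite(f"pics/{c}6.png",img)
    for n,z in(("mark",14),("leg_pointer",23),("fin",54),("lever_tip",65)):
        for d in env.pinpoint(c,n)[:2]: print(c,n,round(d["score"],2),d["location"],ill(at_z(c,d["location"],z)))
j=cv2.imread("pics/scene6.png")
cv2.imwrite("pics/t6c.png",cv2.resize(j[220:310,240:360],None,fx=6,fy=6,interpolation=cv2.INTER_CUBIC))
E
```

```text
[   2.5 -118.4   78.9] [-5.9  4.7 27.6] 20.12357886764221
scene mark 0.37 [135.5, 329.7] [-168.4 -422.6   14. ]
scene fin 0.68 [301.4, 268.6] [  -2.7 -110.2   54. ]
scene fin 0.59 [466.9, 181.3] [114.  333.4  54. ]
scene lever_tip 0.72 [290.2, 259.3] [ -30.9 -114.    65. ]
```

View pics/t6c.png

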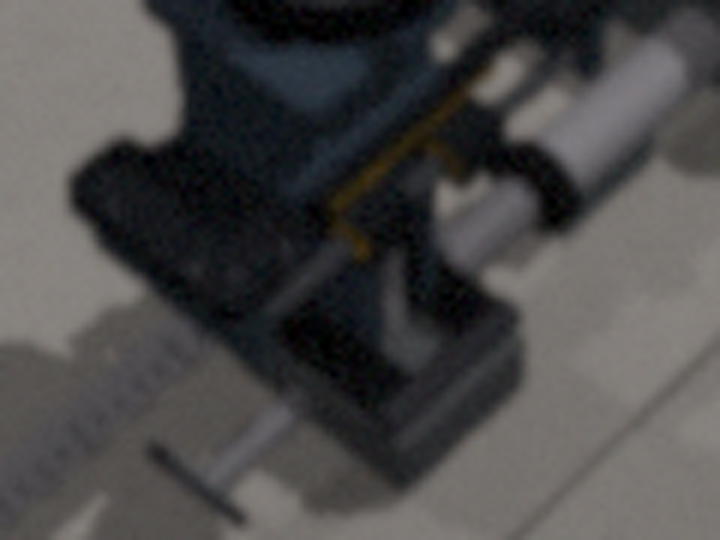

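The fork lies flat on the head with the fingers still on the fin, and the downward motion stopped at the expected height. I'll hand it in.

```bash
python3 -c "
from workcell import env
print(env.job_done())"
```

```text
the job is handed in; nothing more can be done
None
```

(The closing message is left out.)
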